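Close and bolt the punch chest

TASK

Close up the wooden punch chest for the night: push both of its drawers fully home, then swing the lid down gently, without slamming it, until it lies fully shut with its front lip over the drawers, and push the bolt on the lid all the way across to the left so that it locks in the staple. Nothing needs to be picked up: leave the punches in the chest and the tools round it where they lie.

Things in the scene. Friction and masses are not known exactly. Their poses are not given: they have to be found in the camera images.
- chest: Wooden punch chest with brass fittings, fixed to the table: 130 mm deep (x), 270 wide (y), 78 high without lid. Origin: centre of its underside, on the table; its +x points from the drawers to the hinges at the back, +y left as seen from the drawer side, +z up. Two drawers side by side; above them an open tray (floor at z = 57 mm) with punches; a lid hinged along the rear top edge.
- staple (a point): Top middle of the brass staple, an upright loop 25 mm wide in x, 4 mm thick in y, fixed on the chest at x = -61 mm, y = 0, standing from z = 78 to 105 mm of the chest; the lid has a slot for it. The bolt's bar goes through it.
- left_drawer (a joint): Opening of the drawer on the chest's +y side, m: 0 = fully home, 0.09 = its stop; it opens along the chest's -x. Stays where left; about 2 to 3 N moves it. Its front panel is 131 mm wide, 10 thick, from 6 to 58 mm above the table; shut, the panel's outer face is at x = -75 mm and its middle at y = +67 mm of the chest.
- right_drawer (a joint): The same for the drawer on the -y side; its middle is at y = -67 mm of the chest.
- left_drawer_knob (a point): Centre of the outer end of the left drawer's round brass knob (18 mm across), 14 mm in front of the panel's outer face, 30 mm above the table.
- right_drawer_knob (a point): The same point of the right drawer's knob.
- lid (a joint): Angle of the lid, rad: 0 = fully shut (level), pi/2 = upright. Stiff hinge: it stays at any angle and must be pushed all the way down (2 to 6 N near its front edge). Panel 10 mm thick, 270 wide, reaching 152 mm from the hinge line; shut, its top is 88 mm above the table. A lip under its front edge hangs 36 mm below the panel, 5 mm in front of shut drawers; it lands on any drawer not home.
- lid_hinge (a point): Middle of the hinge line: x = +65 mm, y = 0, z = 78 mm of the chest; the hinge line runs along the chest's y.
- lid_front_edge (a point): Middle of the upper (outer) front edge of the lid: 152 mm from the hinge line, on the outer face; moves with the lid.
- bolt (a joint): Slide bolt on the outer (upper) face of the lid, near the front edge, m: 0 = drawn back, 0.022 = fully across; it slides along the chest's +y (left). Stays where it is left; takes about 2 to 3 N. Its steel bar (8 x 5 mm) goes through the staple only when the lid is fully shut, and then keeps the lid from opening.
- bolt_knob (a point): Top of the bolt's brass knob, 12 mm across, 20 mm tall, standing square on the lid's outer face; lid shut, it spans 95 to 115 mm above the table. The bar lies under it from 52 mm right (-y) to 32 mm left, its straps reach 98 mm above the table. The knob is 27 mm behind the lid's front edge and, drawn back, 40 mm right of the staple.
- tray_punch1: Steel punch 14 x 109 x 7 mm lying loose in the chest's tray; origin at the centre of its underside.
- tray_punch2: Steel punch 11 x 89 x 6 mm lying loose in the tray; origin at the centre of its underside.
- loupe: Black eye loupe, 39 mm across, 30 mm high, standing left of the chest; origin at the centre of its underside.
- tin: Round polish tin with a red label, 49 mm across, 22 mm high, standing right of the chest; origin at the centre of its underside.
- marker: Dark blue capped marker pen 12 x 141 x 12 mm lying left of the chest; origin at the centre of the underside.
- hammer: Small riveting hammer 64 x 124 x 16 mm lying right of the chest; origin at the centre of the underside.

How it is judged:
On the way, in this order (a step that is already met when the one before it is completed fails the run):
1. both drawers are fully home while the lid is still open (value of joint each of left_drawer, right_drawer below 0.004 m and value of joint lid above 0.3 rad), for 0.1 s.
2. the lid is fully shut and the drawers are home (value of joint each of left_drawer, right_drawer below 0.004 m and value of joint lid below 0.02 rad), for 0.1 s.
3. the bolt is across, the lid shut (value of joint bolt above 0.018 m and value of joint lid below 0.02 rad), for 0.2 s.
At the end, for the whole second after the job is handed in: Both drawers are within 4 mm of fully home, the lid within 0.02 rad of fully shut, the bolt at least 18 of its 22 mm across through the staple, all at rest; the loupe, tin, marker and hammer are within 20 mm of where they lay and the two loose tray punches within 30 mm (all of step 3 and value of joint each of left_drawer, right_drawer below 0.004 m and velocity of joint left_drawer between -0.01 and 0.01 m/s and velocity of joint right_drawer between -0.01 and 0.01 m/s and velocity of joint lid between -0.01 and 0.01 rad/s and velocity of joint bolt between -0.01 and 0.01 m/s and distance of each of loupe, tin, marker, hammer from where it was at the start of the episode below 0.02 m and distance of each of tray_punch1, tray_punch2 from where it was at the start of the episode below 0.03 m); the robot touches nothing.
It fails at once if the lid is slammed (faster than 2.5 rad/s) (velocity of joint lid below -2.5 rad/s).
It fails at once if a tool beside the chest is pushed more than 20 mm away or picked up (distance of any of loupe, tin, marker, hammer from where it was at the start of the episode above 0.02 m).
It fails at once if a loose punch in the tray is moved more than 30 mm or lifted out (distance of any of tray_punch1, tray_punch2 from where it was at the start of the episode above 0.03 m).
It fails at once if a drawer is pulled further out, to its stop (value of joint any of left_drawer, right_drawer above 0.085 m).
It also fails if it takes over 53 s, if anything falls off the work surface, if the arm or the gripper's body presses on something with over 40 N, if the wrist force passes 120 N, or if a joint passes its speed limit or range.

ROBOT

A 7-joint arm with a two-finger parallel gripper is mounted at the origin on a cart in front of the work surface, level with it; the furniture and walls round the work are solid. World frame = base frame: x ahead of the robot, y to its left, z up, the work surface at z = 0. Lengths are in m, angles in rad, forces in N, time in s.
With the tool pointing down it reaches from about 0.425 to 0.925 m from the base axis. Payload 6.8 kg.
Tool frame: the origin (TCP) lies at the very end of the fingers, on their centre line; the grasp point (between the pads) lies 19 mm behind it; z points along the fingers, y is the line along which they close (so a half turn about z gives the same grasp; the last joint's range is limited). The gripper opens to 85 mm and grips with 20 to 120 N. Pads are 22 mm wide; open, the fingers measure 114 mm over their backs; the gripper's body (76 mm by 85 mm) begins 54 mm behind the grasp point. The pads swing forward as they close: fully open they stand 13 mm farther back than shut.
Start: joints at [-1.377, 0.477, 0.022, 1.555, -0.011, 1.109, -0.083], TCP at [0.201, 0.645, 0.231] pointing down, gripper open.
Joint ranges: [-2.96, 2.96], [-0.34, 2.1], [-1.41, 1.46], [0.24, 2.44], [-1.37, 4.51], [0.17, 1.92], [-2.96, 2.96]. Speed limits (rad/s): [2.39, 2.39, 3.14, 3.14, 3.14, 3.14, 3.14].

INTERFACE

Orientations are given as a unit quaternion [w, x, y, z].
In Python, from station import bot gives the robot as it stands.
- The arm moves only by the shell command python3 nudge.py 'ROWS' [FORCE]. ROWS is a JSON object with one list for each field, all of the same length, 1 to 20, a row being the entries at one place: x, y, z (the shift in shares of the most that a row can go, 1 being 50 mm), spin (a turn about the tool's z in parts of the range, where 1.0 means 2 rad), aperture (the opening from 0.0 (shut) to 1.0 (fully open)); each row shifts and turns the commanded pose from where the row before left it, along the tool's axes as they then stand; what a row does not reach is not made up. A row lasts 1/10 s, in which the tool goes at most 0.05 m and 0.15 rad, less where a joint would pass 70% of its speed; a pose out of reach is approached as far as the arm can. The fingers move at their own pace and stop on an object; FORCE is the grip in N (left out, the last holds). Time passes only in rows, so rows that do not move let the fingers close. It prints the time, the measured TCP pose, the force, the opening and the grip force at its end. No shift or turn number may pass 1 either way. Input that does not fit is refused with a message, and nothing moves.
- bot.get_obs(): the state, without advancing time (a new reading comes with each control period).
- bot.read_camera(name): name is "side" or "top"; returns the picture (384x512x3 uint8, blue, green, red); there is no depth.
- bot.camera_info(name): a dict with "vertical_fov" (degrees; the focal length in pixels is half the picture's height over the tangent of half this angle, whatever the lens; pixels are square), "cx", "cy" (the principal point, pixels), "view" (4x4, takes a point from world to camera coordinates). Camera axes: x right, y up, looking along -z (the intrinsics and any distortion apply to the point x, -y, -z); pixel columns grow to the right and rows downward; lengths in m; the calibration is good to about 2 mm. A picture is of the moment at which its call begins. camera_info takes no time and is no camera call.
- bot.hand_in(): hands the job in; it is judged then, once.
The state is a dict: "t": time; "q": joint angles; "joint_vel": joint speeds; "joint_torque": joint torques, N m; "eef_pos": TCP position; "tool_rot": TCP orientation; "contact_force": force on the tool from outside, world axes, zero at the start; "torque": the same for the moment, N m; "gripper_width": opening from 0.0 (shut) to 1.0 (fully open); "grasp_force": force on a finger pad.
Only numpy, scipy, OpenCV 4.12 (cv2) and the standard library are available. Lean on these libraries where they do the work, as an engineer would, in place of code of your own. Each camera call takes 0.05 s, during which the arm holds its last target. There are 200 camera calls.

## Working session

There is one attempt and no reset: what is moved stays moved. The work goes in short steps, Python scripts to look and compute and a shell command to move; the robot and the scene stay as the last step left them, time stands still between calls to the robot, and variables do not carry over. Pictures are saved under pics/ and viewed, at most 10 in all, crops included, and the job is handed in when it is done.

```bash
ls; mkdir -p pics; python3 - <<'E'
from station import bot
import cv2,json
for n in("side","top"):
    cv2.imwrite(f"pics/{n}0.png",bot.read_camera(n)); print(n,bot.camera_info(n))
o=bot.get_obs();print(o)
E
```

```text
nudge.py
pics
station.py
side {'vertical_fov': 50.73193844467924, 'cx': 254.22446933225402, 'cy': 191.13858243603093, 'view': array([[ 0.94916365, -0.31422171,  0.01879069, -0.55625894],
       [ 0.1904596 ,  0.62079534,  0.76048556, -0.12210751],
       [-0.25062624, -0.71824638,  0.64908291, -0.94576234],
       [ 0.        ,  0.        ,  0.        ,  1.        ]])}
top {'vertical_fov': 49.48497241039545, 'cx': 255.69582381939148, 'cy': 187.33760428730724, 'view': array([[-0.0231445 , -0.99935452, -0.02747512, -0.09648189],
       [ 0.98483212, -0.02751808,  0.17131387, -0.57964623],
       [-0.17195936, -0.02309341,  0.98483332, -0.86830444],
       [ 0.        ,  0.        ,  0.        ,  1.        ]])}
{'t': 0.1, 'q': array([-1.37709119,  0.47771158,  0.02237249,  1.55634705, -0.01148892,
        1.10936416, -0.08310629]), 'joint_vel': array([-8.38928083e-04, -3.29377789e-03, -4.96987993e-04, -1.83129382e-03,
        2.74720355e-03, -2.64595265e-06,  7.91536194e-04]), 'joint_torque': array([ 5.21904745e-03, -5.97758567e+01,  1.61356207e+00, -2.81955993e+01,
        1.27003156e-02,  4.93795727e-03,  1.84457872e-05]), 'eef_pos': array([0.20050874, 0.64395401, 0.23042982]), 'tool_rot': array([-5.44263508e-05,  1.50334290e-01,  9.88634856e-01, -8.49037276e-04]), 'contact_force': array([-0.33518004,  1.52754915,  0.1224322 ]), 'torque': array([ 0.04110951, -0.01355988, -0.01699274]), 'grasp_force': 0.0, 'gripper_width': 0.9978420423649859}
```

View pics/side0.png

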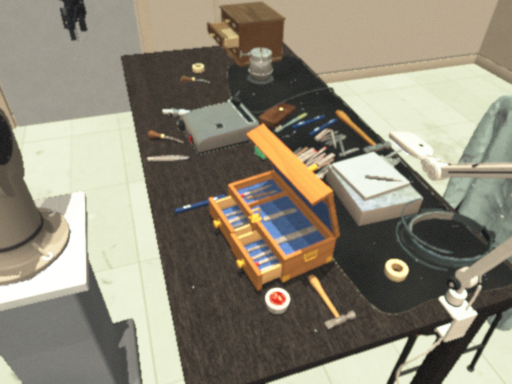

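View pics/top0.png

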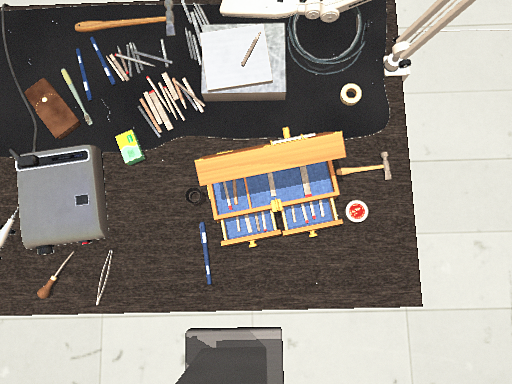

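```bash
python3 - <<'E'
import cv2
a=cv2.imread("pics/top0.png")[115:260,185:385]; cv2.imwrite("pics/topc.png",cv2.resize(a,None,fx=4,fy=4,interpolation=cv2.INTER_CUBIC))
a=cv2.imread("pics/side0.png")[115:300,170:360]; cv2.imwrite("pics/sidec.png",cv2.resize(a,None,fx=3.2,fy=3.2,interpolation=cv2.INTER_CUBIC))
E
```

```text
(no output)
```

View pics/topc.png

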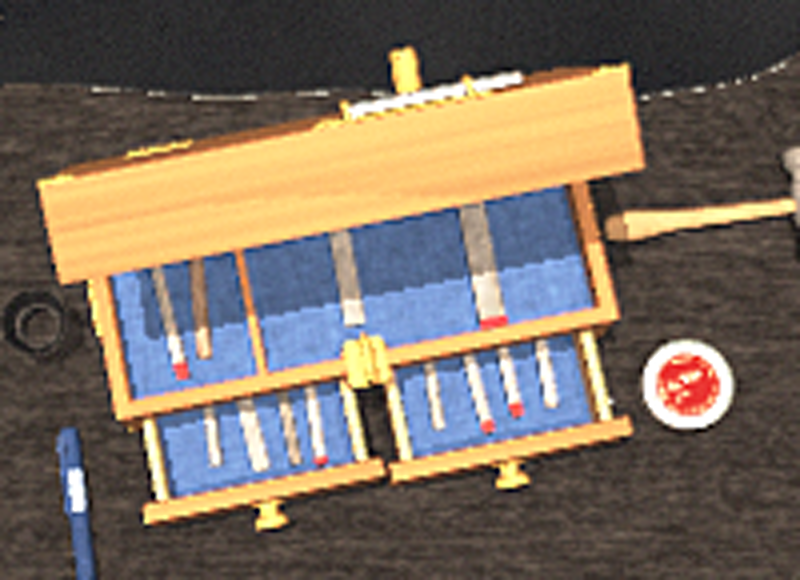

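View pics/sidec.png

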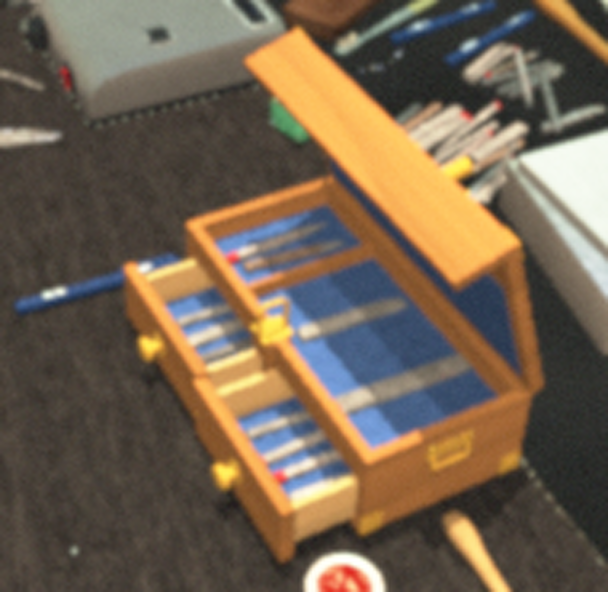

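```bash
cat > h.py <<'E'
import numpy as np
from station import bot
def cam(n):
    c=bot.camera_info(n); return c,192/np.tan(np.radians(c['vertical_fov']/2))
def ray(n,u,v):
    c,f=cam(n);V=c['view'];R=V[:3,:3]
    d=R.T@np.array([(u-c['cx'])/f,-(v-c['cy'])/f,-1.]);return -R.T@V[:3,3],d/np.linalg.norm(d)
def plane(n,p,z):
    o,d=ray(n,*p);return o+d*(z-o[2])/d[2]
def tri(pt,ps):
    A=0;b=0;L=[ray("top",*pt),ray("side",*ps)]
    for o,d in L:
        P=np.eye(3)-np.outer(d,d);A=A+P;b=b+P@o
    x=np.linalg.solve(A,b);return x,[np.linalg.norm((np.eye(3)-np.outer(d,d))@(x-o)) for o,d in L][0]*2
def proj(n,X):
    c,f=cam(n);p=(c['view']@np.append(X,1))[:3];return c['cx']-f*p[0]/p[2],c['cy']+f*p[1]/p[2]
T=lambda x,y:(185+x/4,115+y/4)
S=lambda x,y:(170+x/3.2,115+y/3.2)
E
python3 - <<'E'
from h import *
np.set_printoptions(precision=4,suppress=True)
for k,a,b in [("Lknob",(270,522),(149,348)),("Rknob",(513,485),(223,475)),("chFL",(118,413),(188,225)),("chFR",(617,318),(368,460)),
 ("lidoutL",(38,182),(297,30)),("lidoutR",(628,68),(520,243)),("lipL",(62,283),(247,62)),("lipR",(645,165),(465,285)),("staple",(365,337),(270,302)),
 ("Ldraw TL",(145,512),(128,265)),("LdrawTR",(383,465),(205,378)),("RdrTR",(632,425),(292,540)),("tin",(688,385),(343,580))]:
    print(k,*tri(T(*a),S(*b)))
for k,a,z in[("FL",(118,413),.078),("FR",(617,318),.078),("staple",(365,337),.105),("Lk",(270,522),.03),("Rk",(513,485),.03),("loupe",(38,322),.03),("tin",(688,385),.022)]:print(k,plane("top",T(*a),z))
E
```

```text
Lknob [ 0.454  -0.1012  0.0264] 0.005805434464573324
Rknob [ 0.4711 -0.2353  0.0284] 0.006393499285377821
chFL [ 0.5095 -0.0227  0.0706] 0.0011551160263037086
chFR [ 0.5536 -0.2888  0.0756] 0.003218683189461666
lidoutL [ 0.6002 -0.0058  0.2205] 0.0015535013566136233
lidoutR [ 0.6453 -0.2742  0.2228] 0.0030035814698181505
lipL [ 0.5575 -0.0147  0.2059] 0.004517382113902597
lipR [ 0.6057 -0.2829  0.2069] 0.006597096469921004
staple [ 0.538  -0.1535  0.0984] 0.008378375061158067
Ldraw TL [ 0.4577 -0.0347  0.0525] 0.0011444670653168304
LdrawTR [ 0.4811 -0.1634  0.0481] 0.0034340232214075854
RdrTR [ 0.5    -0.3015  0.0302] 0.0018071091208029708
tin [ 0.5224 -0.3352  0.0229] 0.0024692782132302565
FL [ 0.5082 -0.0236  0.078 ]
FR [ 0.5516 -0.288   0.078 ]
staple [ 0.5412 -0.1541  0.105 ]
Lk [ 0.451  -0.1008  0.03  ]
Rk [ 0.4679 -0.2345  0.03  ]
loupe [0.5655 0.0272 0.03  ]
tin [ 0.5213 -0.3351  0.022 ]
```

The manual's scale: shifts go in shares of 50 mm and turns go in shares of 2 rad. Converting my numbers, -0.038 m is -0.76, -0.017 m is -0.34, -0.15 rad / 2 = -0.075.

```bash
cat >> h.py <<'E'
O=np.array([.594,-.1453]);yaw=.163
ex=np.array([np.cos(yaw),np.sin(yaw)]);ey=np.array([-ex[1],ex[0]])
def where():
    o=bot.get_obs();p=o['eef_pos'];q=o['tool_rot'];r=p[:2]-O;F=o['contact_force']
    ty=np.array([2*q[1]*q[2],2*q[2]**2-1]);a=np.arctan2(-ty[0],ty[1])
    print("t %.2f chest x %.4f y %.4f z %.4f yawerr %.3f  F x %.1f y %.1f z %.1f w %.2f"%(o['t'],r@ex,r@ey,p[2],a-yaw,F[:2]@ex,F[:2]@ey,F[2],o['gripper_width']))
if __name__=="__main__":where()
E
python3 nudge.py '{"x": [0,0,0,0,-0.34,-0.34,-0.34,-0.34,-0.34,-0.34,-0.34,-0.34,-0.34,-0.34],"y": [0,0,0,0,-0.76,-0.76,-0.76,-0.76,-0.76,-0.76,-0.76,-0.76,-0.76,-0.76],"z": [0,0,0,0,0,0,0,0,0,0,0,0,0,0],"spin": [-0.075,-0.075,-0.075,-0.0075,0,0,0,0,0,0,0,0,0,0],"aperture": [0,0,0,0,0,0,0,0,0,0,0,0,0,0]}' 40; python3 h.py
```

```text
t: 1.5
eef_pos: [0.4307, 0.2956, 0.2313]
tool_rot: [-0.0, -0.08, 0.997, 0.0]
contact_force: [0.8, 0.5, 1.3]
gripper_width: 0.005
grasp_force: 0.0
t 1.50 chest x -0.0896 y 0.4615 z 0.2313 yawerr -0.004  F x 0.9 y 0.3 z 1.3 w 0.00
```

To row units: -0.0395 m is -0.79, 0.03 m is 0.6.

```bash
python3 nudge.py '{"x": [0.15,0.15,0.15,0.15,0.15,0.15,0.15,0.15,0.15,0.15,0,0,0,0,0,0],"y": [-0.79,-0.79,-0.79,-0.79,-0.79,-0.79,-0.79,-0.79,-0.79,-0.79,0,0,0,0,0,0],"z": [0,0,0,0,0,0,0,0,0,0,0,0.6,0.6,0.6,0.6,0],"spin": [0,0,0,0,0,0,0,0,0,0,0,0,0,0,0,0],"aperture": [0,0,0,0,0,0,0,0,0,0,0,0,0,0,0,0]}'; python3 h.py; python3 - <<'E'
from h import *
import cv2
cv2.imwrite("pics/s1.png",cv2.resize(bot.read_camera("side")[60:300,120:380],None,fx=2.3,fy=2.3,interpolation=cv2.INTER_CUBIC))
E
```

```text
t: 3.1
eef_pos: [0.4176, -0.1039, 0.1085]
tool_rot: [-0.004, -0.08, 0.997, 0.0]
contact_force: [-0.6, -0.0, 0.1]
gripper_width: 0.002
grasp_force: 0.0
t 3.10 chest x -0.1674 y 0.0694 z 0.1085 yawerr -0.002  F x -0.6 y 0.1 z 0.1 w 0.00
```

View pics/s1.png

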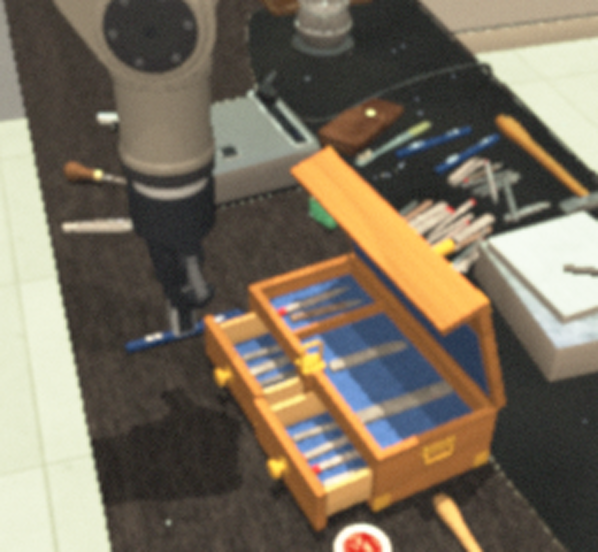

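The picture shows the closed fingertips at crop (180,335), ahead and clear of the left drawer knob at (222,377). I'll go down and push.

To row units: 0.03 m is 0.6, 0.023 m is 0.46.

```bash
python3 nudge.py '{"x": [0,0,0,0,-0.2,-0.2,-0.2,-0.2,-0.16,0],"y": [-0.04,0,0,0,0,0,0,0,0,0],"z": [0.6,0.6,0.46,0,0,0,0,0,0,0],"spin": [0,0,0,0,0,0,0,0,0,0],"aperture": [0,0,0,0,0,0,0,0,0,0]}'; python3 h.py
```

```text
t: 4.15
eef_pos: [0.47, -0.0985, 0.0286]
tool_rot: [0.001, -0.082, 0.997, -0.0]
contact_force: [0.2, -0.3, 0.3]
gripper_width: 0.002
grasp_force: 0.0
t 4.15 chest x -0.1147 y 0.0663 z 0.0286 yawerr 0.001  F x 0.1 y -0.3 z 0.3 w 0.00
```

To row units: -0.005 m is -0.1.

```bash
python3 nudge.py '{"x": [-0.1,-0.1],"y": [0,0],"z": [0,0],"spin": [0,0],"aperture": [0,0]}'; python3 h.py;python3 nudge.py '{"x": [-0.06,-0.04],"y": [0,0],"z": [0,0],"spin": [0,0],"aperture": [0,0]}'; python3 h.py;
```

```text
t: 4.35
eef_pos: [0.4774, -0.0973, 0.0282]
tool_rot: [-0.001, -0.081, 0.997, 0.0]
contact_force: [-2.3, 0.5, 1.3]
gripper_width: -0.002
grasp_force: 0.9
t 4.35 chest x -0.1073 y 0.0663 z 0.0282 yawerr -0.000  F x -2.2 y 0.9 z 1.3 w -0.00
t: 4.55
eef_pos: [0.4828, -0.0964, 0.0282]
tool_rot: [-0.0, -0.082, 0.997, 0.0]
contact_force: [-3.2, -1.3, 2.1]
gripper_width: 0.002
grasp_force: 2.7
t 4.55 chest x -0.1018 y 0.0663 z 0.0282 yawerr 0.000  F x -3.3 y -0.7 z 2.1 w 0.00
```

To row units: -0.002 m is -0.04.

```bash
for i in 1 2 3; do python3 nudge.py '{"x": [-0.04,-0.04],"y": [0,0],"z": [0,0],"spin": [0,0],"aperture": [0,0]}' >/dev/null; python3 h.py; done
```

```text
t 4.75 chest x -0.1017 y 0.0664 z 0.0277 yawerr -0.001  F x -13.2 y -0.1 z 10.2 w -0.00
t 4.95 chest x -0.1016 y 0.0665 z 0.0272 yawerr -0.002  F x -21.7 y 1.1 z 18.4 w 0.00
t 5.15 chest x -0.1016 y 0.0666 z 0.0266 yawerr -0.003  F x -28.6 y 0.4 z 21.5 w 0.00
```

To row units: 0.035 m is 0.7, 0.012 m is 0.24.

```bash
python3 nudge.py '{"x": [0.24,0.6,0.7,0],"y": [0,0,0,0],"z": [0,0,0,0],"spin": [0,0,0,0],"aperture": [0,0,0,0]}'>/dev/null; python3 h.py; python3 nudge.py '{"x": [0,0,0,0,0],"y": [-0.67,-0.67,-0.67,-0.67,0],"z": [0,0,0,0,0],"spin": [0,0,0,0,0],"aperture": [0,0,0,0,0]}' >/dev/null; python3 h.py; python3 nudge.py '{"x": [-0.2,-0.2,-0.2,-0.2,-0.2],"y": [0,0,0,0,0],"z": [0,0,0,0,0],"spin": [0,0,0,0,0],"aperture": [0,0,0,0,0]}'>/dev/null; python3 h.py
```

```text
t 5.55 chest x -0.1719 y 0.0663 z 0.0279 yawerr -0.003  F x 0.1 y 0.7 z -0.2 w 0.00
t 6.05 chest x -0.1659 y -0.0737 z 0.0291 yawerr -0.006  F x 0.5 y 1.1 z -0.3 w 0.00
t 6.55 chest x -0.1158 y -0.0666 z 0.0282 yawerr 0.002  F x -1.5 y 1.0 z 0.8 w -0.00
```

To row units: -0.005 m is -0.1, -0.003 m is -0.06.

```bash
python3 nudge.py '{"x": [-0.1,-0.1,-0.06],"y": [0,0,0],"z": [0,0,0],"spin": [0,0,0],"aperture": [0,0,0]}' >/dev/null; python3 h.py; for i in 1 2 3; do python3 nudge.py '{"x": [-0.04,-0.04],"y": [0,0],"z": [0,0],"spin": [0,0],"aperture": [0,0]}' >/dev/null; python3 h.py; done
```

```text
t 6.85 chest x -0.1036 y -0.0673 z 0.0281 yawerr 0.001  F x -2.4 y 2.5 z -0.1 w 0.00
t 7.05 chest x -0.1006 y -0.0676 z 0.0281 yawerr -0.000  F x -5.9 y 1.0 z 3.9 w 0.00
t 7.25 chest x -0.1005 y -0.0677 z 0.0279 yawerr -0.002  F x -15.5 y 2.1 z 12.4 w -0.00
t 7.45 chest x -0.1004 y -0.0677 z 0.0276 yawerr -0.004  F x -24.6 y 3.4 z 20.9 w 0.00
```

To row units: -0.045 m is -0.9, -0.037 m is -0.74.

```bash
python3 nudge.py '{"x": [0.3,0.6,0,0,0,0,0,0,0,-0.74,-0.74,-0.74,-0.74,-0.74,-0.74,0],"y": [0,0,0,0,0,0,0,0,0,0.426,0.426,0.426,0.426,0.426,0.426,0],"z": [0,0,-0.9,-0.9,-0.9,-0.9,-0.9,-0.9,0,0,0,0,0,0,0,0],"spin": [0,0,0,0,0,0,0,0,0,0,0,0,0,0,0,0],"aperture": [0,0,0,0,0,0,0,0,0,0,0,0,0,0,0,0]}' >/dev/null; python3 h.py; python3 - <<'E'
from h import *
import cv2
a=bot.read_camera("side")[60:300,120:380];b=bot.read_camera("top")[80:280,150:400]
cv2.imwrite("pics/s2.png",np.hstack([cv2.resize(a,(400,370)),cv2.resize(b,(400,370))]))
E
```

```text
t 9.05 chest x 0.0900 y 0.0664 z 0.2963 yawerr 0.009  F x 0.3 y -0.2 z -0.5 w 0.00
```

View pics/s2.png

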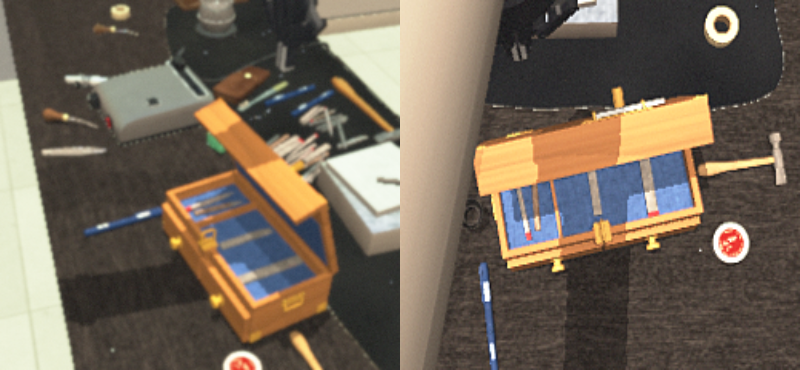

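Both drawers are home, and the closed fingers stand behind and above the lid (right half, (518,50)). I'll lower them behind the lid and pull forward to contact.

To row units: 0.035 m is 0.7, 0.01 m is 0.2.

```bash
python3 nudge.py '{"x": [0,0,0,0,0.2,0.2],"y": [0,0,0,0,0,0],"z": [0.7,0.7,0.7,0,0,0],"spin": [0,0,0,0,0,0],"aperture": [0,0,0,0,0,0]}' >/dev/null; python3 h.py; for i in 1 2 3 ; do python3 nudge.py '{"x": [0.12,0.12],"y": [0,0],"z": [0,0],"spin": [0,0],"aperture": [0,0]}' >/dev/null; python3 h.py; done
```

```text
t 9.75 chest x 0.0652 y 0.0588 z 0.1956 yawerr -0.001  F x 0.3 y -1.1 z 0.8 w 0.00
t 9.95 chest x 0.0530 y 0.0596 z 0.1951 yawerr -0.000  F x 0.8 y 0.0 z -0.3 w 0.00
t 10.15 chest x 0.0419 y 0.0601 z 0.1940 yawerr 0.000  F x 3.9 y -0.3 z -1.8 w 0.01
t 10.35 chest x 0.0294 y 0.0602 z 0.1935 yawerr 0.001  F x 3.5 y 0.3 z 0.1 w 0.00
```

To row units: 0.011 m is 0.22, 0.01 m is 0.2.

```bash
python3 nudge.py '{"x": [0.22,0.22,0.2,0.2],"y": [0,0,0,0],"z": [0.16,0.16,0.15,0.15],"spin": [0,0,0,0],"aperture": [0,0,0,0]}' >/dev/null; python3 h.py; python3 nudge.py '{"x": [0.172,0.172,0.134,0.134],"y": [0,0,0,0],"z": [0.19,0.19,0.21,0.21],"spin": [0,0,0,0],"aperture": [0,0,0,0]}' >/dev/null; python3 h.py
```

```text
t 10.75 chest x -0.0131 y 0.0598 z 0.1621 yawerr 0.000  F x 3.0 y -1.1 z 0.9 w 0.00
t 11.15 chest x -0.0441 y 0.0602 z 0.1213 yawerr 0.000  F x 1.7 y -0.0 z 1.3 w 0.00
```

To row units: 0.01 m is 0.2, 0.008 m is 0.16.

```bash
python3 nudge.py '{"x": [0.08,0.08,0.04],"y": [0,0,0],"z": [0.2,0.2,0.16],"spin": [0,0,0],"aperture": [0,0,0]}' >/dev/null; python3 h.py; for i in 1 2 3 4; do python3 nudge.py '{"x": [0,0],"y": [0,0],"z": [0.04,0.04],"spin": [0,0],"aperture": [0,0]}' >/dev/null; python3 h.py;done
```

```text
t 11.45 chest x -0.0543 y 0.0601 z 0.0932 yawerr 0.000  F x 1.4 y 0.3 z 1.9 w -0.00
t 11.65 chest x -0.0543 y 0.0601 z 0.0897 yawerr -0.000  F x -0.6 y 0.8 z 1.9 w 0.01
t 11.85 chest x -0.0537 y 0.0599 z 0.0877 yawerr -0.000  F x -11.8 y 4.2 z 34.7 w -0.00
t 12.05 chest x -0.0536 y 0.0599 z 0.0871 yawerr -0.001  F x -24.9 y 9.4 z 74.1 w -0.00
t 12.25 chest x -0.0534 y 0.0598 z 0.0866 yawerr -0.002  F x -36.7 y 12.9 z 111.9 w -0.00
```

To row units: -0.035 m is -0.7, -0.03 m is -0.6.

```bash
python3 nudge.py '{"x": [0,0,0.04,0.04,0.04,0,0,0],"y": [0,0,-0.66,-0.66,-0.68,-0.68,0,0],"z": [-0.6,-0.7,0,0,0,0,0,0],"spin": [0,0,0,0,0,0,0,0],"aperture": [0,0,0,0,0,0,0,0]}' >/dev/null; python3 h.py; python3 - <<'E'
from h import *
import cv2
a=bot.read_camera("side")[150:290,190:350];b=bot.read_camera("top")[130:270,190:350]
cv2.imwrite("pics/s3.png",np.vstack([cv2.resize(a,None,fx=2.1,fy=2.1,interpolation=2),cv2.resize(b,None,fx=2.1,fy=2.1,interpolation=2)]))
E
```

```text
t 13.05 chest x -0.0596 y -0.0746 z 0.1432 yawerr -0.002  F x -0.2 y 0.9 z -0.6 w -0.00
```

View pics/s3.png

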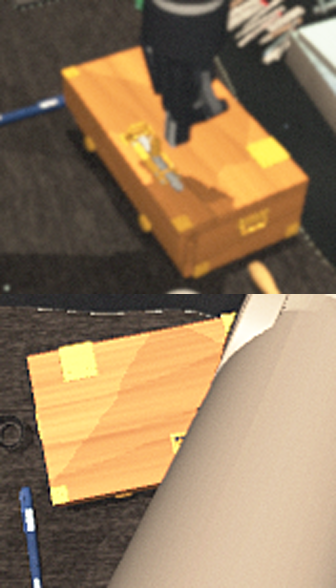

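The lid lies shut; the fingertip at (175,138) in the side crop is above and right of the bolt, whose bar ends at (180,187). I'll go down beside the knob and push left.

```bash
python3 nudge.py '{"x": [0,0,0,0],"y": [0,0,0,0],"z": [0.3,0.3,0.22,0],"spin": [0,0,0,0],"aperture": [0,0,0,0]}' >/dev/null; python3 h.py;  python3 nudge.py '{"x": [0,0],"y": [0.12,0.12],"z": [0,0],"spin": [0,0],"aperture": [0,0]}' >/dev/null; python3 h.py; for i in 1 2 3 4; do python3 nudge.py '{"x": [0,0],"y": [0.06,0.06],"z": [0,0],"spin": [0,0],"aperture": [0,0]}' >/dev/null; python3 h.py;done
```

```text
t 13.55 chest x -0.0609 y -0.0726 z 0.0996 yawerr 0.001  F x -0.2 y -0.2 z -0.3 w 0.00
t 13.75 chest x -0.0592 y -0.0618 z 0.1026 yawerr -0.000  F x -0.6 y 0.7 z 0.6 w 0.00
t 13.95 chest x -0.0590 y -0.0559 z 0.1028 yawerr 0.001  F x 0.6 y -1.7 z 0.3 w 0.00
t 14.15 chest x -0.0591 y -0.0502 z 0.1027 yawerr -0.000  F x 1.2 y -1.6 z -0.1 w 0.00
t 14.35 chest x -0.0592 y -0.0440 z 0.1025 yawerr -0.000  F x -0.1 y -0.9 z 1.8 w 0.00
t 14.55 chest x -0.0593 y -0.0378 z 0.1024 yawerr 0.000  F x -0.0 y -1.1 z 0.7 w -0.00
```

To row units: 0.002 m is 0.04.

```bash
for i in 1 2 3 4; do python3 nudge.py '{"x": [0,0],"y": [0.04,0.04],"z": [0,0],"spin": [0,0],"aperture": [0,0]}' >/dev/null; python3 h.py;done
```

```text
t 14.75 chest x -0.0594 y -0.0358 z 0.1026 yawerr -0.001  F x 0.8 y -9.5 z -1.0 w -0.01
t 14.95 chest x -0.0594 y -0.0350 z 0.1030 yawerr -0.003  F x 0.9 y -17.4 z -3.1 w -0.00
t 15.15 chest x -0.0595 y -0.0339 z 0.1033 yawerr -0.005  F x 2.3 y -23.6 z -5.1 w -0.00
t 15.35 chest x -0.0594 y -0.0338 z 0.1043 yawerr -0.007  F x 0.2 y -31.0 z -1.5 w 0.00
```

To row units: -0.04 m is -0.8, -0.015 m is -0.3.

```bash
python3 nudge.py '{"x": [0,0,0,0,0,0,-0.8,-0.8,-0.8,-0.8,0,0],"y": [-0.2,-0.3,0,0,0,0,0,0,0,0,0,0],"z": [0,0,-0.8,-0.8,-0.8,-0.8,0,0,0,0,0,0],"spin": [0,0,0,0,0,0,0,0,0,0,0,0],"aperture": [0,0,0,0,0,0,0,0,0,0,0,0]}' >/dev/null; python3 h.py; python3 - <<'E'
from h import *
import cv2
a=bot.read_camera("side")[150:300,190:360]
cv2.imwrite("pics/s4.png",cv2.resize(a,None,fx=3.9,fy=3.9,interpolation=2))
c=lambda x,y,z:np.append(O+ex*x+ey*y,z)
for n,y in (("drawn knob",-.04),("across knob",-.018)):
    u,v=proj("side",c(-.06,y,.115));print(n,(u-190)*3.9,(v-150)*3.9)
for n,y in (("bar L end drawn",-.008),("bar L end across",.014),("staple",0)):
    u,v=proj("side",c(-.06,y,.098));print(n,(u-190)*3.9,(v-150)*3.9)
E
```

```text
t 16.55 chest x 0.1007 y -0.0458 z 0.2605 yawerr 0.002  F x -0.1 y -0.0 z 0.7 w -0.00
drawn knob 288.34401913090767 255.71884591721448
across knob 269.4253374376488 231.21026528935036
bar L end drawn 260.34244020488524 242.30370514134668
bar L end across 242.5446924473532 218.87974287153904
staple 253.8036352366478 233.6978566400494
```

View pics/s4.png

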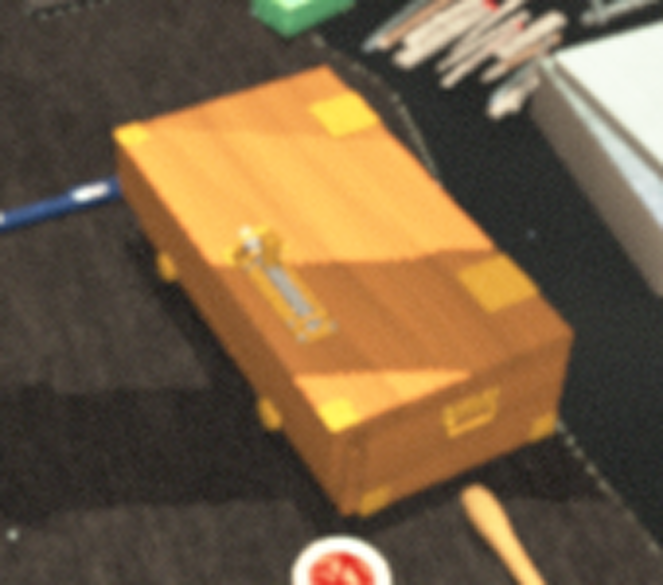

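The chest is shut. The brass knob at (268,240) matches the predicted "across" position (269,231), and the bar shows past the staple at (248,237). The tin, marker and hammer have not moved, and the arm is clear.

```bash
python3 -c "
from station import bot
print(bot.hand_in())"
```

```text
the job is handed in; nothing more can be done
None
```

I pushed both drawers home, lowered the lid gently until it was shut, and slid the bolt across through the staple. The job is handed in; the hand-in returned no verdict.

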